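Scan the yellow stock box and hang up the scanner

ROBOT

A 6-joint arm with a two-finger parallel gripper is mounted at the origin on the work surface. World frame = base frame: x ahead of the robot, y to its left, z up, the work surface at z = 0. Lengths are in m, angles in rad, forces in N, time in s.
With the tool pointing down it reaches from about 0.25 to 0.725 m from the base axis. Payload 4 kg.
Tool frame: the origin (TCP) lies at the very end of the fingers, on their centre line; the grasp point (between the pads) lies 19 mm behind it; z points along the fingers, y is the line along which they close (so a half turn about z gives the same grasp; the last joint's range is limited). The gripper opens to 85 mm and grips with 20 to 120 N. Pads are 22 mm wide; open, the fingers measure 114 mm over their backs; the gripper's body (76 mm by 85 mm) begins 54 mm behind the grasp point. The pads swing forward as they close: fully open they stand 13 mm farther back than shut.
Start: joints at [-1.196, 0.241, 0.005, 1.335, 0, 1.571], TCP at [0.183, -0.465, 0.231] pointing down, gripper open.
Joint ranges: [-2.72, 2.72], [-1.05, 1.87], [-1.09, 1.28], [-1.99, 2.15], [-1.42, 1.44], [-3.14, 3.14]. Speed limits (rad/s): [2.79, 2.79, 3.14, 3.14, 3.14, 3.14].

INTERFACE

Orientations are given as a unit quaternion [w, x, y, z].
In Python, from workcell import manip gives the robot as it stands. Calls block until the motion is done:
- manip.move_ptp(position, orientation): joint-space move of the TCP to a pose.
- manip.line_to(position, ori=None, vel=0.15, force_limit=None): straight line of the TCP; ori=None keeps the orientation; vel is the mean speed in m/s. With force_limit (N) it stops when the force on the tool has changed by that much, and returns True; else False.
- manip.movej(angles): joint-space move.
- manip.gripper_to(opening, squeeze=None): finger opening in m; squeeze is the grip in N (None keeps the last); returns when the fingers have stopped.
- manip.dwell(seconds).
- manip.solve_ik(position, orientation): joint angles nearest the present ones, or None.
- manip.grab_frame(name): name is "scene" or "top" or "wrist"; returns the picture (384x512x3 uint8, blue, green, red); there is no depth.
- manip.camera_info(name): a dict with "camera_matrix" (3x3 intrinsics, pixels), "world_from_camera" (4x4, takes a point from camera to world coordinates). Camera axes: x right, y down, z forward; pixel columns grow to the right and rows downward; lengths in m; the calibration is good to about 2 mm. A picture is of the moment at which its call begins: read the wrist's pose just before it. camera_info takes no time and is no camera call; for the wrist camera it gives the pose at the moment of the call.
A pose or a line that the arm cannot do raises manip.IKError and nothing moves.
- manip.finish_job(): hands the job in; it is judged then, once.
Readings, each from a call of its own:
- manip.read_clock(): time.
- manip.read_joints(): joint angles.
- manip.read_qd(): joint speeds.
- manip.read_tau(): joint torques, N m.
- manip.read_eef_pos(): TCP position.
- manip.read_tcp_rot(): TCP orientation.
- manip.read_contact_force(): force on the tool from outside, world axes, zero at the start.
- manip.read_ft_torque(): the same for the moment, N m.
- manip.read_opening(): finger opening in m.
- manip.read_finger_force(): force on a finger pad.
Only numpy, scipy, OpenCV 4.12 (cv2) and the standard library are available. Lean on these libraries where they do the work, as an engineer would, in place of code of your own. Each camera call takes 0.05 s, during which the arm holds its last target. There are 200 camera calls.

TASK

Pick up the hand scanner and aim it squarely at the middle of the label on the yellow key-blank box, its window about 9 cm from the label, holding it steady for a good second without touching any of the boxes with it. Then hang the scanner upright by its handle on the hook stand's prong and let go. Leave the padlock and the file on the counter undisturbed.

Things in the scene. Friction and masses are not known exactly. Their poses are not given: they have to be found in the camera images.
- scanner: Loose black and orange hand scanner, 0.28 kg, standing on its foot (86 x 50 x 12). Origin: centre of the foot's underside, z up, x to its nose. Barrel x -45..65, 44 wide (y), z 86..134, flat sides to grip from above; angled nose 52 wide, x to 104, z 80..144. Grip post (x -43..-17) and guard (x 33..43) join foot and barrel; between them the handle opening, through along y. Balances over x = 8.
- beam: The scanner's window (dark red glass, 36 x 26 mm, orange rim) on the end face of the nose; origin at its centre, at x 88, y 0, z 96 in the scanner's frame; its x axis is the direction of the scanning beam: forward and 45 degrees downward in the scanner's frame
- scanner_ridge (a point): Top of the handle opening (x -17..33, z 12 to 69 in the scanner's frame): the ridge of an inverted V (30 degrees each side) under the barrel, at x 8, y 0, z 83.5 in the scanner's frame; this is where it hangs on a hook
- hook: Fixed hook stand, red rod on a dark base; origin on the counter under the stand. Post of 14 diameter at x +30, base plate 100 x 100 x 12 centred at x +20. One level prong of 8 diameter, axis 165 above the counter, runs from the post to x -61 (along its -x), where its end turns up 10 (top of the end 179). Nothing of the stand is higher.
- hook_seat (a point): Middle of the prong's upper side, at x -18, height 169; axes as the stand's
- box_yellow: Yellow plastic stock box, fixed to the counter, 120 deep (its x), 84 wide (its y), 110 high; origin at the centre of its underside. Its front (-x) rises 30 mm straight, then slopes back at 45 degrees to the top; a barcode label lies on the slope. The three boxes are alike but for colour and stand in any order.
- label_yellow: The white paper label with black bars on the yellow box's slope, 66 wide (its y) by 50 along the slope (its x); origin at its centre, 70 above the counter; z axis = outward normal of the label, 45 degrees upward
- box_blue: Blue plastic stock box, fixed to the counter, 120 deep (its x), 84 wide (its y), 110 high; origin at the centre of its underside. Its front (-x) rises 30 mm straight, then slopes back at 45 degrees to the top; a barcode label lies on the slope. The three boxes are alike but for colour and stand in any order.
- label_blue: The white paper label with black bars on the blue box's slope, 66 wide (its y) by 50 along the slope (its x); origin at its centre, 70 above the counter; z axis = outward normal of the label, 45 degrees upward
- box_green: Green plastic stock box, fixed to the counter, 120 deep (its x), 84 wide (its y), 110 high; origin at the centre of its underside. Its front (-x) rises 30 mm straight, then slopes back at 45 degrees to the top; a barcode label lies on the slope. The three boxes are alike but for colour and stand in any order.
- label_green: The white paper label with black bars on the green box's slope, 66 wide (its y) by 50 along the slope (its x); origin at its centre, 70 above the counter; z axis = outward normal of the label, 45 degrees upward
- padlock: Loose brass padlock standing on the counter, 22 x 46 x 68 high; origin at its underside; bystander
- file: Loose file with a wooden handle, 285 long, lying along its x axis; bystander
Things that resemble listed ones, but are neither listed nor needed, are in the scene too. Of the things like the box_yellow, leave any that is pink; of the rest the larger one is meant. Leave any pink look-alike of the scanner alone.

How it is judged:
By the outcome, as a careful person would: the job done as asked, in the order asked, and still so for the second after the job is handed in, with the robot touching nothing.
It also fails if it takes over 48 s, if anything falls off the work surface, if the arm or the gripper's body presses on something with over 40 N, if the wrist force passes 120 N, or if a joint passes its speed limit or range.

## Working session

There is one attempt and no reset: what is moved stays moved. The work goes in short steps, each a Python script; the robot and the scene stay as the last script left them, time stands still between calls to the robot, and variables do not carry over. Pictures are saved under pics/ and viewed, at most 10 in all, crops included, and the job is handed in when it is done.

```bash
mkdir -p pics; ls; python3 - <<'E'
from workcell import manip
import cv2,numpy as np
np.set_printoptions(precision=4,suppress=True)
for n in("scene","top"):
    cv2.imwrite(f"pics/{n}0.png",manip.grab_frame(n)); c=manip.camera_info(n); print(n,c["camera_matrix"],c["world_from_camera"])
print(manip.read_tcp_rot(),manip.read_clock())
print(manip.camera_info("wrist")["world_from_camera"])
E
```

```text
pics
scene [[404.617    0.     251.2027]
 [  0.     404.617  190.7639]
 [  0.       0.       1.    ]] [[ 0.4139  0.7078 -0.5724  1.1703]
 [ 0.9103 -0.3161  0.2674 -0.3075]
 [ 0.0083 -0.6317 -0.7752  1.0623]
 [ 0.      0.      0.      1.    ]]
top [[453.8133   0.     258.4391]
 [  0.     453.8133 187.1618]
 [  0.       0.       1.    ]] [[ 0.0205 -0.9933  0.1139  0.3289]
 [-0.9997 -0.0215 -0.0073  0.0181]
 [ 0.0097 -0.1138 -0.9935  1.4697]
 [ 0.      0.      0.      1.    ]]
[-0.0009  0.9825  0.1863 -0.0002] 0.1
[[ 0.3662 -0.8951 -0.2544  0.2476]
 [-0.9305 -0.3529 -0.0979 -0.4399]
 [-0.0021  0.2726 -0.9621  0.3728]
 [ 0.      0.      0.      1.    ]]
```

View pics/scene0.png

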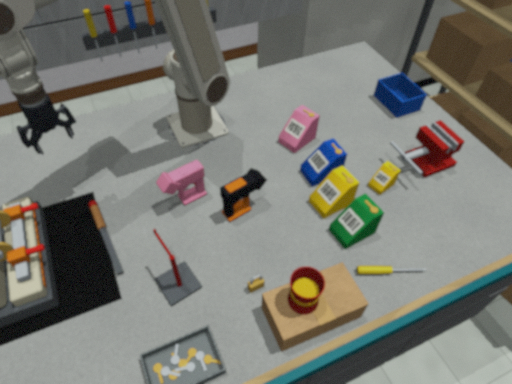

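View pics/top0.png

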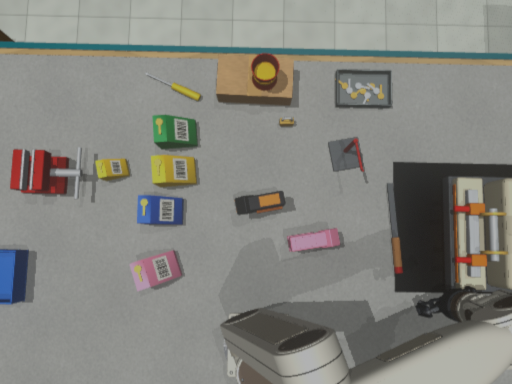

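The scene view shows the robot's surroundings; the top view has image right = -y and up = +x.
- Scanner candidates: black/orange at top (260,202), scene (240,193); pink look-alike at top (314,240), scene (185,182), to be left alone.
- Yellow box candidates: large yellow at top (173,170), scene (335,190); small yellow at top (112,168); pink at top (155,270). I choose the large yellow, in the row with blue and green.
- Hook at top (350,157), with a red prong. File at top (395,230), padlock at top (287,122).

Next come a close crop and coarse measurements.

```bash
cat > h.py <<'E'
import cv2,numpy as np
from workcell import manip
np.set_printoptions(precision=4,suppress=True)
def ray(c,uv):
    K,T=c["camera_matrix"],c["world_from_camera"]
    d=T[:3,:3]@np.linalg.solve(K,[uv[0],uv[1],1.]); return T[:3,3],d
def onz(c,uv,z):
    o,d=ray(c,uv); return o+d*(z-o[2])/d[2]
def proj(c,P):
    T=c["world_from_camera"]; p=c["camera_matrix"]@(T[:3,:3].T@(np.asarray(P)-T[:3,3])); return p[:2]/p[2]
def tri(c1,u1,c2,u2):
    o1,d1=ray(c1,u1);o2,d2=ray(c2,u2)
    s=np.linalg.lstsq(np.c_[d1,-d2],o2-o1,rcond=None)[0]
    a,b=o1+d1*s[0],o2+d2*s[1]; return (a+b)/2,np.linalg.norm(a-b)
E
python3 - <<'E'
from h import *
t=cv2.imread("pics/top0.png");s=cv2.imread("pics/scene0.png")
a=cv2.resize(t[105:225,100:380],None,fx=2.85,fy=2.85,interpolation=cv2.INTER_CUBIC)
b=cv2.resize(s[160:260,210:390],None,fx=2.5,fy=2.5,interpolation=cv2.INTER_CUBIC)
d=cv2.resize(s[220:310,140:260],None,fx=2.5,fy=2.5,interpolation=cv2.INTER_CUBIC)
o=np.zeros((600,800,3),np.uint8);o[:a.shape[0],:798]=a[:,:798];o[345:345+250,:450]=b;o[345:345+225,480:780]=d
cv2.imwrite("pics/crop.png",o)
ct=manip.camera_info("top")
H=cv2.cvtColor(t,cv2.COLOR_BGR2HSV)
def blob(m,c,z,name):
    m=m.astype(np.uint8);n,l,st,ce=cv2.connectedComponentsWithStats(m)
    for i in range(1,n):
        x,y,w,h,A=st[i]
        if A>25 and abs(ce[i]-c).max()<22:
            r=cv2.minAreaRect(np.argwhere(l==i)[:,::-1].astype(np.float32))
            q=cv2.boxPoints(r);print(name,A,ce[i],onz(ct,ce[i],z)); print(np.array([onz(ct,p,z)[:2] for p in q]))
h,sa,v=H[...,0],H[...,1],H[...,2]
blob((h<20)&(sa>130)&(v>110),(265,202),.134,"orange")
blob((v<75),(260,202),.134,"dark")
blob((h>20)&(h<35)&(sa>110)&(v>90),(165,170),.11,"yellow")
blob((sa<60)&(v>130)|((v<90)&(sa<90)),(181,170),.07,"label")
blob(((h<8)|(h>172))&(sa>130)&(v>60),(355,155),.165,"hookred")
print("reach base hook etc", onz(ct,(343,155),.012))
E
```

```text
orange 207 [269.1932 199.599 ] [ 0.4458 -0.0242  0.134 ]
[[ 0.4552  0.0079]
 [ 0.4671 -0.0499]
 [ 0.4369 -0.0559]
 [ 0.4251  0.0018]]
orange 32 [269.75   209.0938] [ 0.4178 -0.0263  0.134 ]
[[ 0.4128  0.0114]
 [ 0.4261 -0.0591]
 [ 0.4223 -0.0598]
 [ 0.409   0.0107]]
dark 469 [252.6631 203.7207] [0.4326 0.0244 0.134 ]
[[ 0.4509  0.0789]
 [ 0.4734 -0.0642]
 [ 0.4217 -0.0719]
 [ 0.3994  0.0706]]
yellow 915 [170.6295 169.7541] [0.5321 0.2747 0.11  ]
[[0.5755 0.3366]
 [0.582  0.2042]
 [0.4934 0.1987]
 [0.4871 0.3301]]
label 134 [179.8881 168.6269] [0.5423 0.2537 0.07  ]
[[0.5721 0.2772]
 [0.5759 0.2373]
 [0.5104 0.2301]
 [0.5067 0.2699]]
hookred 75 [358.0133 153.2533] [ 0.5847 -0.2806  0.165 ]
[[ 0.626  -0.265 ]
 [ 0.6287 -0.2769]
 [ 0.5355 -0.2949]
 [ 0.5328 -0.2831]]
reach base hook etc [ 0.6078 -0.2665  0.012 ]
```

View pics/crop.png

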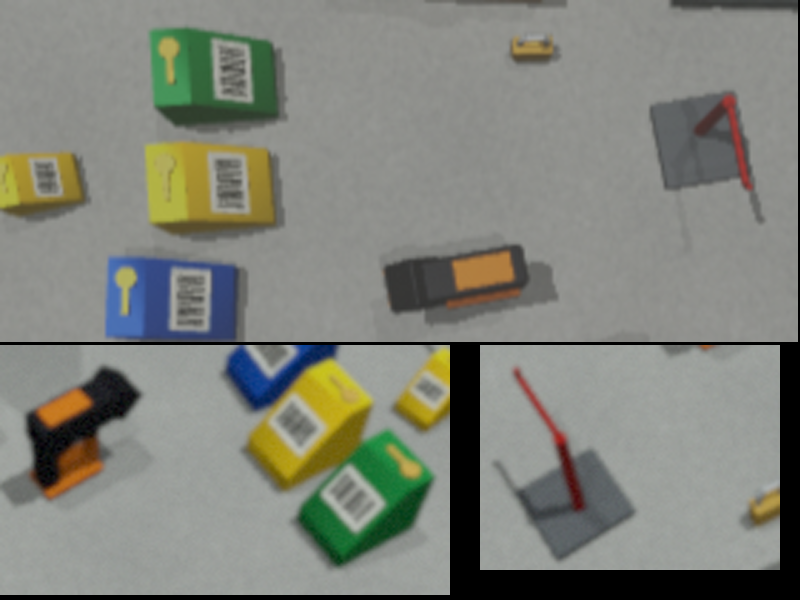

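The crop confirms the choice. The scanner is black with an orange panel, nose toward +y (dark nose at crop (400,285)), in neither case pink. The large yellow box stands between green and blue with its label toward -y (crop (228,183)). The hook prong runs from the post top (730,98) to its end (747,187), toward the robot. The measured sizes match the given ones: scanner 145 mm, label 66 x 40 projected, box 132 x 89 at top height. I'm now moving to take wrist close-ups.

```bash
cat >> h.py <<'E'
def down(deg):
    a=np.radians(deg)/2; return [0,np.cos(a),np.sin(a),0]
E
python3 - <<'E'
from h import *
import pickle
for yw in(100,-80):
    print(yw,[manip.solve_ik(p,down(yw)) for p in([.44,-.018,.098],[.54,.11,.136],[.58,-.28,.2],[.49,-.3,.21])])
ok=lambda y:all(manip.solve_ik(p,down(y)) is not None for p in([.44,-.018,.098],[.54,.11,.136],[.58,-.28,.2]))
yw=100 if ok(100) else -80
D={}
def look(n,p,y):
    manip.move_ptp(p,down(y)); manip.dwell(.3)
    c=manip.camera_info("wrist"); im=manip.grab_frame("wrist"); cv2.imwrite(f"pics/w_{n}.png",im); D[n]=(c,manip.read_eef_pos(),manip.read_tcp_rot())
look("hook",[.575,-.285,.33],yw); look("scan",[.44,-.0,.33],yw); look("box",[.54,.255,.27],yw)
pickle.dump(D,open("D.pkl","wb"));print(yw,D["hook"][0]["camera_matrix"],manip.read_clock())
o=np.hstack([cv2.imread(f"pics/w_{n}.png")for n in("hook","box")]); o2=cv2.imread("pics/w_scan.png")
I=np.zeros((600,800,3),np.uint8);I[:300]=cv2.resize(o,(800,300));I[300:,:400]=cv2.resize(o2,(400,300));cv2.imwrite("pics/m1.png",I)
E
```

```text
100 [array([-0.0409,  0.2351, -0.3745,  0.9612,  0.    ,  1.3554]), array([ 0.201 ,  0.3984, -0.0276,  1.1448,  0.    ,  1.5972]), array([-0.4498,  0.5474,  0.3808,  1.4042,  0.    ,  0.9465]), array([-0.5494,  0.3985,  0.1711,  1.3434,  0.    ,  0.8469])]
-80 [array([-0.0409,  0.2351, -0.3745,  0.9612,  0.    , -1.7862]), array([ 0.201 ,  0.3984, -0.0276,  1.1448,  0.    , -1.5444]), array([-0.4498,  0.5474,  0.3808,  1.4042,  0.    , -2.1951]), array([-0.5494,  0.3985,  0.1711,  1.3434,  0.    , -2.2947])]
100 [[301.109    0.     255.3788]
 [  0.     301.109  187.8316]
 [  0.       0.       1.    ]] 5.0583
```

View pics/m1.png

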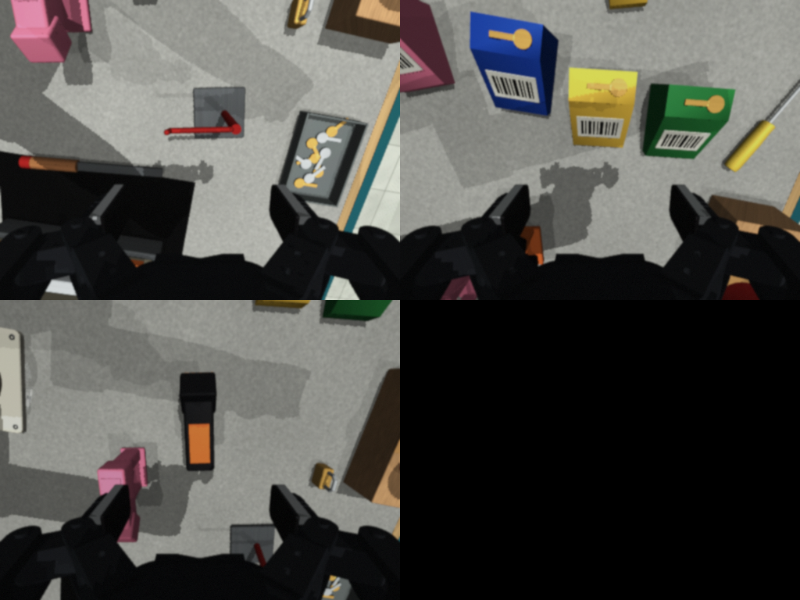

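The wrist close-ups are clear (mosaic coordinates). The hook prong runs (168,131) to (240,130) over the grey base. The yellow label is at (600,127), between the blue and green boxes. The scanner is seen from above, nose at (198,385), orange panel at (199,443). Next I measure precisely.

```bash
python3 - <<'E'
from h import *
import pickle
D=pickle.load(open("D.pkl","rb"));ct=manip.camera_info("top")
def load(n):
    im=cv2.imread(f"pics/w_{n}.png");H=cv2.cvtColor(im,cv2.COLOR_BGR2HSV);return D[n][0],H[...,0].astype(int),H[...,1].astype(int),H[...,2].astype(int)
def comp(m,seed):
    n,l,st,ce=cv2.connectedComponentsWithStats(m.astype(np.uint8));ids=[i for i in range(1,n) if st[i,4]>40]
    i=min(ids,key=lambda i:np.hypot(*(ce[i]-seed)));return (l==i)
def corners(m):
    c=max(cv2.findContours(m.astype(np.uint8),cv2.RETR_EXTERNAL,cv2.CHAIN_APPROX_NONE)[0],key=cv2.contourArea)
    hull=cv2.convexHull(c); return cv2.boxPoints(cv2.minAreaRect(hull)),cv2.approxPolyDP(hull,5,True)[:,0]
# scanner
c,h,s,v=load("scan")
m=comp((h<20)&(s>130)&(v>90),(255,183)); q,a=corners(m); P=np.array([onz(c,p,.134)[:2] for p in q]); print("panel",P.mean(0)); print(P, a)
m2=comp(((v<70)|m)&(np.arange(384)[:,None]<225)&(np.arange(512)[None]>222)&(np.arange(512)[None]<285),(253,155)); q,a=corners(m2);print("outline px",q,a)
P=np.array([onz(c,p,.134)[:2] for p in a]);print(P)
# hook
c,h,s,v=load("hook")
m=comp(((h<8)|(h>172))&(s>120)&(v>50),(255,165)); ys,xs=np.nonzero(m);print("red",xs.min(),xs.max())
pts=[(x,ys[xs==x].min(),ys[xs==x].max()) for x in range(xs.min(),xs.max()+1,4)];print(pts)
g=comp((s<60)&(v>50)&(v<110)&(np.arange(384)[:,None]<185),(280,143));print("base",g.sum(),[ (onz(c,p,.012)[:2]) for p in corners(g)[0]])
# box
c,h,s,v=load("box")
y=comp((h>20)&(h<35)&(s>100)&(v>80),(772-512+512 if 0 else 258,140));
k=cv2.fillPoly(np.zeros(y.shape,np.uint8),[cv2.convexHull(np.argwhere(y)[:,::-1].astype(np.int32))],1)
lab=(k>0)&(s<70); lab=cv2.morphologyEx(lab.astype(np.uint8),cv2.MORPH_CLOSE,np.ones((7,7)));lab=comp(lab>0,(256,163))
q,a=corners(lab);print("label px",q,a,lab.sum())
ce=q.mean(0);print("label c",onz(c,ce,.07), "top view:",onz(ct,(179.9,169.5),.07),"proj into top",proj(ct,onz(c,ce,.07)))
q=q[np.argsort(q[:,1])];up,lo=q[:2],q[2:]
U=[onz(c,p,.0877) for p in up[np.argsort(up[:,0])]];L=[onz(c,p,.0523) for p in lo[np.argsort(lo[:,0])]];print(U,L)
for e in(U,L):
    d=e[0]-e[1];print("width",np.hypot(*d[:2]),"yaw of box x",np.degrees(np.arctan2(d[1],d[0]))+ -90)
print(corners(y)[1])
E
```

```text
panel [ 0.4439 -0.0225]
[[ 0.4228  0.0047]
 [ 0.4532  0.0107]
 [ 0.4658 -0.0495]
 [ 0.4339 -0.0559]] [[267 158]
 [269 206]
 [244 209]
 [241 159]]
outline px [[229.  93.]
 [276.  93.]
 [276. 219.]
 [229. 219.]] [[273  93]
 [273 215]
 [242 219]
 [230  97]]
[[ 0.4457  0.0803]
 [ 0.4719 -0.0566]
 [ 0.4362 -0.0681]
 [ 0.4009  0.0683]]
red 210 308
[(210, np.int64(169), np.int64(169)), (214, np.int64(166), np.int64(171)), (218, np.int64(165), np.int64(169)), (222, np.int64(164), np.int64(169)), (226, np.int64(164), np.int64(169)), (230, np.int64(164), np.int64(169)), (234, np.int64(164), np.int64(169)), (238, np.int64(164), np.int64(169)), (242, np.int64(164), np.int64(169)), (246, np.int64(164), np.int64(169)), (250, np.int64(163), np.int64(169)), (254, np.int64(163), np.int64(169)), (258, np.int64(163), np.int64(169)), (262, np.int64(163), np.int64(169)), (266, np.int64(163), np.int64(169)), (270, np.int64(163), np.int64(169)), (274, np.int64(163), np.int64(169)), (278, np.int64(162), np.int64(169)), (282, np.int64(162), np.int64(169)), (286, np.int64(142), np.int64(168)), (290, np.int64(143), np.int64(168)), (294, np.int64(148), np.int64(168)), (298, np.int64(152), np.int64(170)), (302, np.int64(157), np.int64(171)), (306, np.int64(160), np.int64(170))]
base 3402 [array([ 0.544 , -0.2334]), array([ 0.6491, -0.215 ]), array([ 0.6716, -0.3132]), array([ 0.56  , -0.3328])]
label px [[224.6207 173.4483]
 [226.1    148.3   ]
 [285.2483 151.7793]
 [283.769  176.9276]] [[226 150]
 [284 152]
 [281 174]
 [228 173]] 1421
label c [0.54   0.2559 0.07  ] top view: [0.5395 0.2535 0.07  ] proj into top [179.1245 169.3307]
[array([0.506 , 0.2695, 0.0877]), array([0.5698, 0.2768, 0.0877])] [array([0.5062, 0.2328, 0.0523]), array([0.5787, 0.241 , 0.0523])]
width 0.06427242571584756 yaw of box x -263.48369249510915
width 0.07292740441288899 yaw of box x -263.5691102318549
[[217  87]
 [303  92]
 [284 188]
 [222 184]]
```

```bash
python3 - <<'E'
from h import *
import pickle
D=pickle.load(open("D.pkl","rb"));ct=manip.camera_info("top");top=cv2.imread("pics/top0.png")
d=np.array([-.196,.981,0]);n=np.array([.981,.196,0])
def prof(c,im,o,dr,ts):
    g=im.astype(np.float32).max(2);return np.array([cv2.getRectSubPix(g,(1,1),tuple(map(float,proj(c,o+dr*t))))[0,0] for t in ts])
def edges(v,ts,thr=85):
    b=v<thr;return [ (round(float(ts[i]+(thr-v[i])/(v[i+1]-v[i])*(ts[i+1]-ts[i])),4),'dk' if b[i+1] else 'lt') for i in range(len(v)-1) if b[i]!=b[i+1]]
ts=np.arange(-.08,.13,.002)
for nm,c,im in(("wrist",D["scan"][0],cv2.imread("pics/w_scan.png")),("top",ct,top)):
    for z in(.134,.144):
        o=np.array([.4445,-.023,z])
        for w in(-.01,.01):print(nm,z,w,edges(prof(c,im,o+n*w,d,ts),ts))
    ws=np.arange(-.06,.06,.001)
    for a,z in((-.04,.134),(.03,.134),(.07,.144)):print(nm,"across at",a,edges(prof(c,im,np.array([.4445,-.023,z])+d*a,n,ws),ws))
c=D["hook"][0]
A=onz(c,(226,166.5),.165);B=onz(c,(282,165.5),.165);print("prong",A,B,np.degrees(np.arctan2(*(B-A)[1::-1])))
print("tip",onz(c,(210.5,168),.172),"post far",onz(c,(308.5,165),.168))
print("top cam: tip",onz(ct,(747/2.85+100,187/2.85+105),.172),"post",onz(ct,(730/2.85+100,98/2.85+105),.168))
c=D["box"][0];print("front bottom mid",onz(c,(253,186),0),"back top mid",onz(c,(260,89.5),.11))
E
```

```text
wrist 0.134 -0.01 [(-0.0449, 'dk'), (-0.0306, 'lt'), (0.0315, 'dk'), (0.1029, 'lt')]
wrist 0.134 0.01 [(-0.0456, 'dk'), (-0.0304, 'lt'), (0.0315, 'dk'), (0.1026, 'lt')]
wrist 0.144 -0.01 [(-0.0407, 'dk'), (-0.027, 'lt'), (0.0333, 'dk'), (0.1025, 'lt')]
wrist 0.144 0.01 [(-0.0415, 'dk'), (-0.0268, 'lt'), (0.0334, 'dk'), (0.1021, 'lt')]
wrist across at -0.04 [(-0.0232, 'dk'), (0.02, 'lt')]
wrist across at 0.03 [(-0.0251, 'dk'), (-0.0159, 'lt'), (0.015, 'dk'), (0.0212, 'lt')]
wrist across at 0.07 [(-0.0272, 'dk'), (0.0248, 'lt')]
top 0.134 -0.01 [(-0.0465, 'dk'), (-0.0338, 'lt'), (0.0316, 'dk'), (0.0992, 'lt')]
top 0.134 0.01 [(-0.0444, 'dk'), (-0.0336, 'lt'), (0.0316, 'dk'), (0.1, 'lt')]
top 0.144 -0.01 [(-0.0454, 'dk'), (-0.0332, 'lt'), (0.0318, 'dk'), (0.099, 'lt')]
top 0.144 0.01 [(-0.044, 'dk'), (-0.0327, 'lt'), (0.0318, 'dk'), (0.0995, 'lt')]
top across at -0.04 [(-0.0233, 'dk'), (0.0209, 'lt')]
top across at 0.03 [(-0.023, 'dk'), (-0.015, 'lt'), (0.0172, 'dk'), (0.0214, 'lt')]
top across at 0.07 [(-0.0277, 'dk'), (0.0249, 'lt')]
prong [ 0.5438 -0.2862  0.165 ] [ 0.601  -0.2751  0.165 ] 10.964258152273123
tip [ 0.5289 -0.2889  0.172 ] post far [ 0.6274 -0.2693  0.168 ]
top cam: tip [ 0.5325 -0.2906  0.172 ] post [ 0.6252 -0.2746  0.168 ]
front bottom mid [0.5454 0.2088 0.    ] back top mid [0.5312 0.3345 0.11  ]
```

Everything agrees across the views: scanner x=8 at (0.4417,-0.0164) with yaw 101.3°, label at (0.540,0.255) with yaw 96.5°, hook seat at (0.574,-0.2805) with yaw 11°. Next is the grasp, then moving to the scanning pose.

```bash
python3 - <<'E'
from h import *
g=[.4417,-.0164]
manip.move_ptp(g+[.22],down(101.3)); 
print("hit",manip.line_to(g+[.100],vel=.12,force_limit=15)); manip.gripper_to(.03,squeeze=60); manip.dwell(.2)
print(manip.read_opening(),manip.read_finger_force(),manip.read_eef_pos(),manip.read_contact_force())
manip.line_to(g+[.20],vel=.12)
print(manip.read_opening(),manip.read_finger_force(),manip.read_contact_force(),manip.read_ft_torque())
p=[.5562,.1123]
manip.move_ptp(p+[.20],down(96.5)); manip.line_to(p+[.1376],vel=.1); manip.dwell(.3)
c=manip.camera_info("wrist");w=manip.grab_frame("wrist");s=manip.grab_frame("scene");t=manip.grab_frame("top");cv2.imwrite("pics/ws.png",w);cv2.imwrite("pics/ss.png",s);cv2.imwrite("pics/ts.png",t)
print(manip.read_eef_pos(),manip.read_tcp_rot(),manip.read_clock())
I=np.zeros((600,800,3),np.uint8);I[:300,:400]=cv2.resize(w,(400,300));I[:300,400:]=cv2.resize(s[130:280,230:430],(400,300));I[300:,:400]=cv2.resize(t[110:260,120:320],(400,300));cv2.imwrite("pics/m2.png",I)
np.save("c2.npy",c["world_from_camera"])
E
```

```text
hit False
0.04308738588528994 62.48280644416809 [ 0.4425 -0.0164  0.1006] [ 0.4873 -0.1358  5.4642]
0.0434943546312366 61.76090598106384 [-0.613  -0.6188 -2.824 ] [-0.0123 -0.0411 -0.017 ]
[0.5563 0.1124 0.1378] [0.0001 0.6659 0.7461 0.0002] 10.9333
```

View pics/m2.png

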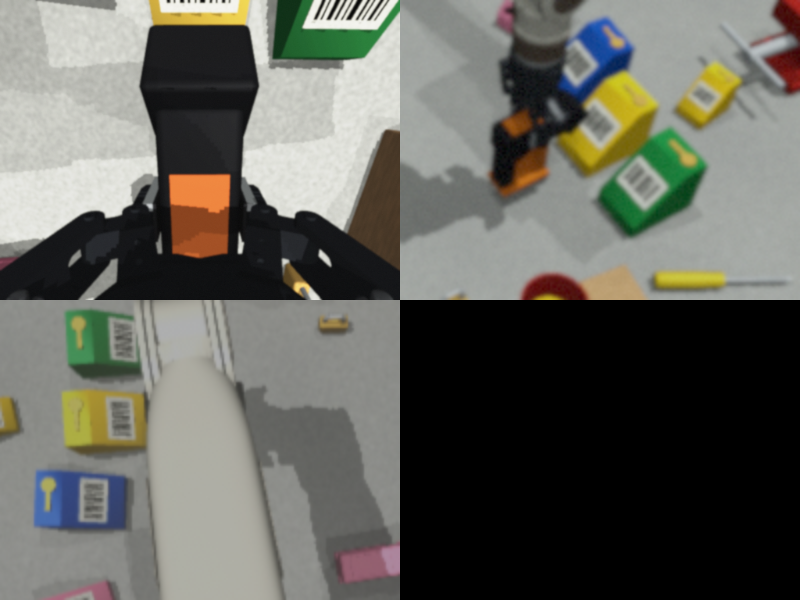

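The scanner is held squarely: in the wrist view its nose edge at (200,26) points at the yellow box, clear of all the boxes. I'm checking the in-hand offset from the panel's front edge, then holding.

```bash
python3 - <<'E'
from h import *
c=dict(manip.camera_info("wrist"));im=cv2.imread("pics/ws.png");H=cv2.cvtColor(im,cv2.COLOR_BGR2HSV)
m=(H[...,0]<20)&(H[...,1]>130)&(H[...,2]>90)
col=[np.nonzero(m[180:300,x])[0].min()+180 for x in range(230,285,6)];print("panel front rows",col)
b=np.array([np.cos(np.radians(96.5)),np.sin(np.radians(96.5)),0]);e=manip.read_eef_pos();
nx=np.array([-b[1],b[0],0])
for u in((230,col[0]-.5),(284,col[-1]-.5),(256,np.mean(col)-.5)):
    P=onz(c,u,.1376-.100+.134);print("panel front: x rel TCP",(P-e)@b,"y",(P-e)@nx,"expect x",.0325-.008)
for z in(.112,.125,.144):P=onz(c,(256,33),.0376+z);print("nose",z,(P-e)@b+.008)
# beam end on label
manip.dwell(1.6);print(manip.read_clock(),manip.read_qd().max() if hasattr(manip.read_qd(),'max') else manip.read_qd(),manip.read_opening())
E
```

```text
panel front rows [np.int64(223), np.int64(223), np.int64(223), np.int64(223), np.int64(223), np.int64(223), np.int64(223), np.int64(223), np.int64(223), np.int64(223)]
panel front: x rel TCP 0.02422052932172749 y 0.009555922822892944 expect x 0.0245
panel front: x rel TCP 0.024221721440003684 y -0.011339548790329106 expect x 0.0245
panel front: x rel TCP 0.024221103281397267 y -0.0005044530864161611 expect x 0.0245
nose 0.112 0.10318305652435372
nose 0.125 0.10056094004652008
nose 0.144 0.09672861596353247
12.5333 0.0019281721065331813 0.04317930393778752
```

```bash
python3 - <<'E'
from h import *
u=np.array([.9816,.1908]);S=np.array([.574,-.2805]);pre=list(S-.105*u);q=down(101)
manip.line_to([.5562-.0,.1123-.03,.26],vel=.2)
manip.move_ptp(pre+[.26],q); manip.line_to(pre+[.207],vel=.12); f0=np.array(manip.read_contact_force())
hit=manip.line_to(list(S)+[.207],vel=.08,force_limit=8); manip.dwell(.2)
print(hit,manip.read_eef_pos(),f0,manip.read_contact_force(),manip.read_clock())
s=manip.grab_frame("scene");cv2.imwrite("pics/sh.png",s)
cv2.imwrite("pics/m3.png",cv2.resize(s[180:320,110:290],None,fx=4,fy=4,interpolation=cv2.INTER_CUBIC))
E
```

```text
False [ 0.5737 -0.2807  0.2072] [ 0.1224  0.1119 -2.276 ] [ 0.2442 -0.907  -2.5578] 17.025
```

View pics/m3.png

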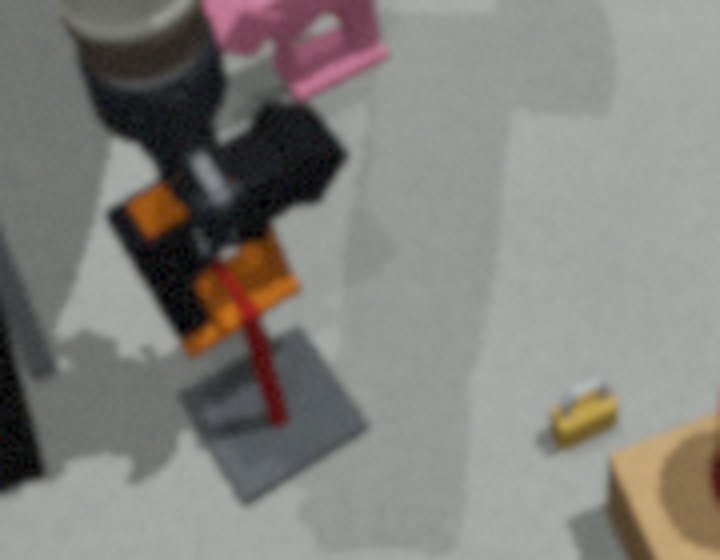

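The prong enters the handle opening (crop (220,265)) with the scanner upright and no contact. Now lowering onto the seat.

```bash
python3 - <<'E'
from h import *
S=[.574,-.2805]
hit=manip.line_to(S+[.1825],vel=.03,force_limit=5);p=manip.read_eef_pos();manip.dwell(.3)
print(hit,p,manip.read_contact_force(),manip.read_ft_torque(),manip.read_clock())
s=manip.grab_frame("scene");cv2.imwrite("pics/sh2.png",s)
cv2.imwrite("pics/m4.png",cv2.resize(s[180:320,110:290],None,fx=4,fy=4,interpolation=cv2.INTER_CUBIC))
E
```

```text
True [ 0.5741 -0.2812  0.1897] [ 3.0779 -4.0469  4.1641] [-0.9965 -0.6426  0.0623] 17.9583
```

View pics/m4.png

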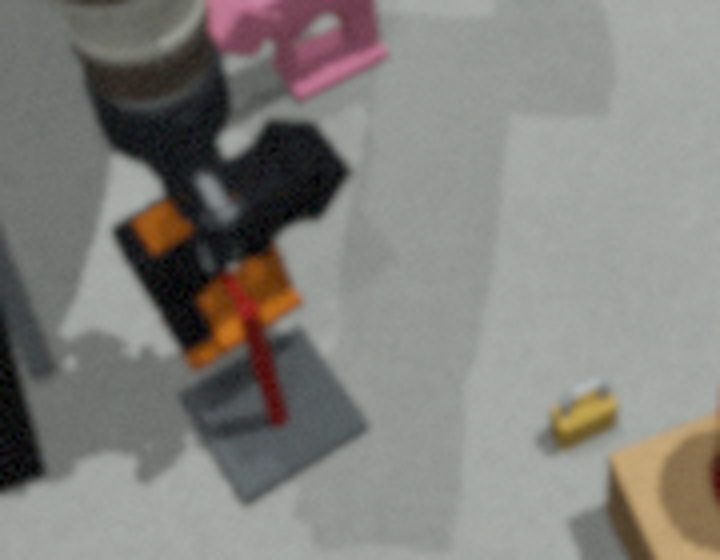

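Contact came 4 mm high with a sideways push toward -y, so the prong is on the -x flank of the V. I'll lift, shift the scanner about 5 mm that way and retry.

```bash
python3 - <<'E'
from h import *
xs=np.array([-.191,.982]);S=np.array([.574,-.2805])
for k in(.005,.009):
    P=list(S-k*xs)
    manip.line_to(list(manip.read_eef_pos()[:2])+[.196],vel=.05); manip.line_to(P+[.196],vel=.05);manip.dwell(.2); f0=np.array(manip.read_contact_force())
    hit=manip.line_to(P+[.182],vel=.03,force_limit=4);z=manip.read_eef_pos();manip.dwell(.2);f=np.array(manip.read_contact_force())
    print(k,hit,z,f0,f-f0,"along u",(f-f0)[:2]@[.982,.191],"along xs",(f-f0)[:2]@xs,manip.read_clock())
    if z[2]<.1872 and abs((f-f0)[:2]@xs)<1.5: break
E
```

```text
0.005 True [ 0.5754 -0.2859  0.1865] [ 0.2328 -0.2245 -1.979 ] [ 0.9092 -0.2289  7.6149] along u 0.849127326892254 along xs -0.3983961059428687 19.3417
```

It is now seated, with a purely vertical force at z 0.1865 (expected 0.1855). I'll release gently, retreat straight up and check.

```bash
python3 - <<'E'
from h import *
P=list(manip.read_eef_pos())
manip.line_to([P[0],P[1],P[2]+.0004],vel=.02); manip.gripper_to(.052,squeeze=20); manip.dwell(.4); manip.gripper_to(.066); manip.dwell(.5)
manip.line_to([P[0],P[1],.30],vel=.12); manip.move_ptp([.45,-.15,.36],down(101)); manip.dwell(.5)
c=manip.read_clock();s=manip.grab_frame("scene");t=manip.grab_frame("top");manip.dwell(.3);s2=manip.grab_frame("scene")
print(c,manip.read_contact_force(),np.abs(s.astype(int)-s2)[200:310,120:240].mean())
I=np.zeros((600,800,3),np.uint8);I[:420,:400]=cv2.resize(s[190:316,120:240],(400,420));I[:300,400:]=cv2.resize(t[100:280,280:420],(400,300))
I[420:600,:240]=cv2.resize(s,(240,180));I[300:600,400:]=cv2.resize(t,(400,300));cv2.imwrite("pics/m5.png",I)
E
```

```text
23.4333 [-0.0662  0.4844  0.5283] 1.8517171717171717
```

View pics/m5.png

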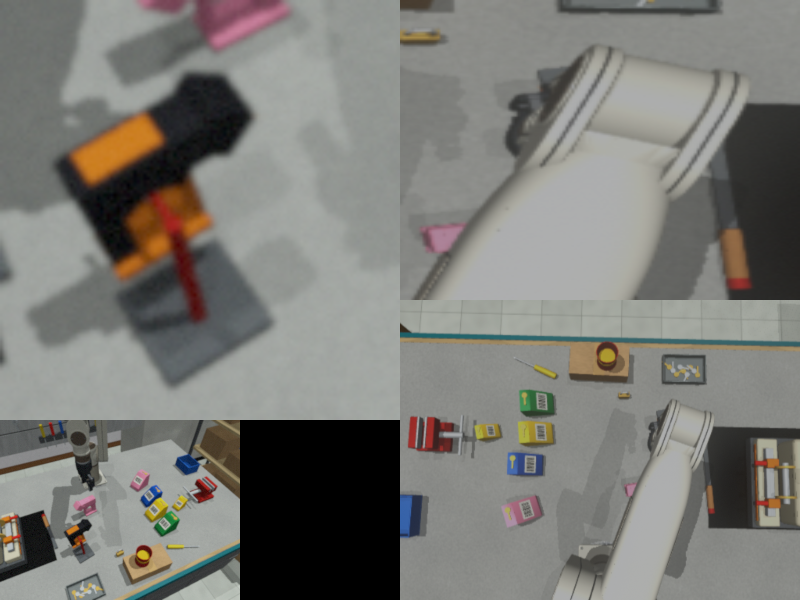

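The scanner hangs upright and still on the prong (crop (155,190)). The gripper is clear, and the padlock and file are where they were. I'm handing in.

```bash
python3 -c "
from workcell import manip
print(manip.finish_job())"
```

```text
the job is handed in; nothing more can be done
None
```

I held the scanner still about 9 cm from the yellow box's label for at least 1.6 s, touching no box. It now hangs upright and released on the hook; the padlock and file were undisturbed, and I handed the job in at about 24 s.

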